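# Open a dead centrifuge with its emergency release key

### The job

The centrifuge has lost power with its lid locked. Take the release key from the tool block, feel along the black groove in the centrifuge's front deck with its tip until it drops into the release hole, and press down until the lid springs open. Then stand the key back in its own place in the block and leave the other things as they are.

Things in the scene. Friction and masses are not known exactly. Their poses are not given: they have to be found in the camera images.
- centrifuge: White bench centrifuge, 300 mm deep, 240 mm wide, fixed. Origin on the bench under its centre; x from its front (display, roughly facing the robot) to its back, z up. Its flat front deck, 240 mm wide, reaches from 150 to 85 mm in front of the centre, 150 mm above the bench; the lid behind it is 177 mm above the bench when shut.
- groove (a point): Middle of the floor of the black groove in the deck, 118 mm in front of the centrifuge's centre, 143 mm above the bench; axes as the centrifuge. It runs 35 mm each way along y, floor 14 mm wide, 7 mm deep, long sides sloping out to 24 mm. The release hole, black in black, 14 mm (whole floor width) by 13 mm along y, lies in the floor anywhere up to 22 mm from the middle; the rest is hard.
- lid (a joint): Angle of the lid on its hinge at the back, rad: 0 shut and locked. In the release hole, 12 mm below the groove's floor, lies the sprung lever of the catch: 3 N starts it, and 8 to 12 N, 6 to 8 mm farther down, lets the lid go (it stops 12 mm down). The lid then springs up to about 0.6 in a second, its front edge rising and drawing back from the groove.
- key: Release key: in the block, the tool with the square handle. Steel rod 8 mm thick with a round end, 65 mm long; black collar 28 mm across, 6 mm thick; black handle 24 x 24 x 74 mm; 145 mm in all, 0.1 kg. Origin at the rod's tip, z towards the handle, x and y square to the flats. It starts upright, hanging by its collar in the block: tip 13 mm, handle 84 to 158 mm above the bench.
- block: White plastic tool block, 70 mm (x) by 225 mm (y) by 78 mm high, fixed, on the left or right of the centrifuge, its length running roughly away from the robot. Origin under its centre. Three upright holes of 15 mm diameter, 70 mm deep, in a row along y: at y = -75, 0 and +75 mm. The key hangs in one, the other two hold other tools.
- screwdriver: A bystander: screwdriver with a round bulging black handle up to 32 mm across, top 165 mm above the bench, upright in another hole of the block. Origin at its tip.
- tee: A bystander: T-handled wrench, steel stem with a 70 mm black crossbar at the top (about 146 mm above the bench), upright in another hole of the block, the crossbar across the block. Origin at its tip.
- tube_rack: A bystander, fixed: aluminium rack with capped sample tubes, 70 by 225 mm, 114 mm high over the caps, on the side of the centrifuge where the block is not. Origin under its centre.
- reagent: A bystander: amber reagent bottle, 70 mm across, 150 mm high, at the far side. Origin under its centre.
- beaker: A bystander: glass beaker, 76 mm across, 90 mm high, at the far side. Origin under its centre.
- jar: A bystander: white plastic jar, 60 mm across, 75 mm high, between robot and centrifuge. Origin under its centre.
- dish: A bystander: covered glass dish, 78 mm across, 15 mm high, between robot and centrifuge. Origin under its centre.
Mind the look-alikes: they are no part of the job. What is shaped like the key but red is not meant.

How it is judged (in metres and radians):
On the way:
1. the catch is released with the key: the lid comes free while the key's tip is down in the release hole (value of joint lid above 0.06 rad and z of key in the frame of groove below -0.01 m and x of key in the frame of groove between -0.01 and 0.01 m and y of key in the frame of groove between -0.035 and 0.035 m), for 0.05 s.
At the end, for the whole second after the job is handed in: The lid stands open by more than 0.3 rad, and the key stands at rest in its hole of the block, down on its collar to within 7 mm, upright within 0.15 rad (value of joint lid above 0.3 rad and z of key in the frame of block below 0.02 m and x of key in the frame of block between -0.012 and 0.012 m and y of key in the frame of block between -0.09 and 0.09 m and angle between key's own z axis and vertical below 0.15 rad and linear speed of key below 0.02 m/s); the robot touches nothing.
It fails at once if another tool is taken out of the block or tipped (distance of any of screwdriver, tee from where it was at the start of the episode above 0.025 m or angle between any of screwdriver, tee's own z axis and vertical above 0.3 rad).
It fails at once if the bottle, beaker, jar or dish is moved by more than 30 mm (distance of any of reagent, beaker, jar, dish from where it was at the start of the episode above 0.03 m).
It also fails if it takes over 58 s, if anything falls off the work surface, if the arm or the gripper's body presses on something with over 40 N, if the wrist force passes 120 N, or if a joint passes its speed limit or range.

### The arm

A 6-joint arm with a two-finger parallel gripper is mounted at the origin on the work surface. World frame = base frame: x ahead of the robot, y to its left, z up, the work surface at z = 0. Lengths are in mm, angles in rad, forces in N, time in s.
With the tool pointing down it reaches from about 350 to 875 mm from the base axis. Payload 4.2 kg.
Tool frame: the origin (TCP) lies midway between the tips of the shut fingers; the grasp point (between the pads) lies 19 mm behind it; x points along the fingers, y is the direction in which the jaws open and shut, and the axes are right-handed (so a half turn about x gives the same grasp; the last joint's range is limited). The gripper opens to 85 mm and grips with 20 to 120 N. Pads are 22 mm wide; open, the fingers measure 114 mm over their backs; the gripper's body (76 mm by 85 mm) begins 54 mm behind the grasp point. The pads swing forward as they close: fully open they stand 13 mm farther back than shut.
Start: joints at [1.536, 0.385, 0.008, 0, -1.194, -0.259], TCP at [180.962, 598.207, 231.312] pointing down, gripper open.
Joint ranges: [-3.14, 3.14], [-1.21, 2.06], [-1.07, 1.41], [-3.16, 2.05], [-2.99, -0.16], [-3.1, 3.1]. Speed limits (rad/s): [2.79, 2.79, 3.14, 3.14, 3.14, 3.14].

### API

Orientations are given as a unit quaternion [x, y, z, w].
In Python, from bench import readout, imaging, arm gives the robot as it stands.
- The arm moves only by the tool arm_command, never from a script. Its argument "increments" is a list of rows, each a list of 3 entries, a list of its own where there are three numbers: the turn, a rotation vector about the world's x, y, z in degrees, then the shift along the world's x, y, z in mm, then the closure, from 0 (fully open) to 1 (shut). In form: [[[ax, ay, az], [tx, ty, tz], fingers], ...]. A call has exactly 5 rows; each row is the pose to reach, as a shift and turn from the pose measured when the call began; what a row does not reach only later rows make up. A row lasts 1/10 s, in which the tool goes at most 50 mm and 8.59 degrees, less where a joint would pass 70% of its speed; a pose out of reach is approached as far as the arm can. A call with a gripper value outside its range is refused whole. The fingers move at their own pace and stop on an object; the grip force is fixed at half the most. Time passes only in rows, so rows that repeat a pose let the fingers close, or fill a call up. It gives the time, the measured TCP pose, the force and the opening at its end, in the units of the state.
- readout.read_state(): the state, without advancing time (a new reading comes with each control period).
- imaging.get_image(name): name is "scene" or "top"; returns (picture, depth): 400x640x3 uint8, blue, green, red; 400x640 float32, mm along the optical axis (not along the pixel's ray), 0 where there is no reading.
- imaging.camera_info(name): a dict with "vfov" (degrees; the focal length in pixels is half the picture's height over the tangent of half this angle, whatever the lens; pixels are square), "cx", "cy" (the principal point, pixels), "eye" and "rotation" of the camera in the world. Camera axes: x right, y down, z forward; pixel columns grow to the right and rows downward; lengths in mm; the calibration is good to about 2 mm. A picture is of the moment at which its call begins. camera_info takes no time and is no camera call.
- arm.job_done(): hands the job in, once; it reports no verdict.
The state is a dict: "clock": time; "joints": joint angles; "joint_vel": joint speeds; "joint_efforts": joint torques, N m; "position": TCP position; "ee_rot": TCP orientation; "contact_force": force on the tool from outside, world axes, zero at the start; "wrist_torque": the same for the moment, N m; "gripper_width": finger opening in mm.
Only numpy, scipy, OpenCV 4.12 (cv2) and the standard library are available. Lean on these libraries where they do the work, as an engineer would, in place of code of your own. Each camera call takes 0.05 s, during which the arm holds its last target. There are 200 camera calls.

## Working session

There is one attempt and no reset: what is moved stays moved. The work goes in short steps, Python scripts to look and compute and a tool call to move; the robot and the scene stay as the last step left them, time stands still between calls to the robot, and variables do not carry over. Pictures are saved under pics/ and viewed, about 8 in all and at most 12, crops included, and the job is handed in when it is done.

Besides the shell and the picture viewer there is one more tool, called in YAML: its name, and indented under it one key for each argument. arm_command: Moves the arm, as the interface text tells. Its arguments: {"type":"object","properties":{"increments":{"type":"array","items":{"type":"array"}}},"required":["increments"]}

```bash
mkdir -p pics
cat > h.py <<'E'
import numpy as np, cv2
from bench import readout, imaging, arm
def cam(n):
    c=imaging.camera_info(n); f=200/np.tan(np.radians(c["vfov"])/2)
    return f,c["cx"],c["cy"],np.array(c["eye"]),np.array(c["rotation"])
def ray(n,u,v):
    f,cx,cy,e,R=cam(n); return e,R@np.array([(u-cx)/f,(v-cy)/f,1.])
def onz(n,u,v,z):
    e,d=ray(n,u,v); return e+d*(z-e[2])/d[2]
def cloud(n,dep):
    f,cx,cy,e,R=cam(n); v,u=np.mgrid[0:400,0:640]
    p=np.stack([(u-cx)/f*dep,(v-cy)/f*dep,dep],-1); return p@R.T+e
E
python3 - <<'E'
from h import *
print(readout.read_state())
for n in("scene","top"):
    print(n,imaging.camera_info(n))
    p,d=imaging.get_image(n); cv2.imwrite(f"pics/{n}0.png",p); np.save(n+"0.npy",d)
    print(onz(n,320,200,0))
E
```

```text
{'clock': 0.0, 'joints': array([ 1.53559010e+00,  3.85527084e-01,  6.61664359e-03, -5.09638669e-04,
       -1.19399287e+00, -2.58587892e-01]), 'joint_vel': array([-6.71539885e-04,  9.03375920e-04, -8.75849712e-05,  4.63014301e-04,
        1.14364808e-03, -2.92909369e-03]), 'joint_efforts': array([ 2.10531198e-04, -3.92294168e+01,  1.88400006e+01,  4.18600693e+00,
       -4.65974532e-03,  3.01854861e-06]), 'position': array([180.80791693, 597.65900151, 230.234201  ]), 'ee_rot': array([-0.69939771,  0.10432339,  0.69956451,  0.10280548]), 'contact_force': array([0.25105114, 0.859568  , 0.6080572 ]), 'wrist_torque': array([-0.00343082,  0.00708867,  0.0014572 ]), 'gripper_width': 85.52636144626942}
scene {'vfov': 44.30924241597377, 'cx': 316.904479400191, 'cy': 196.53267354011106, 'eye': array([1039.25425986, -808.47799298, 1116.95264135]), 'rotation': array([ 0.89832151,  0.25363882, -0.08982942, -0.34729884])}Traceback (most recent call last):
  File "<stdin>", line 6, in <module>
  File "h.py", line 9, in onz
    e,d=ray(n,u,v); return e+d*(z-e[2])/d[2]
        ~~~^^^^^^^
  File "h.py", line 7, in ray
    f,cx,cy,e,R=cam(n); return e,R@np.array([(u-cx)/f,(v-cy)/f,1.])
                                 ~^~~~~~~~~~~~~~~~~~~~~~~~~~~~~~~~~
ValueError: matmul: Input operand 1 has a mismatch in its core dimension 0, with gufunc signature (n?,k),(k,m?)->(n?,m?) (size 3 is different from 4)
```

```bash
sed -i 's/np.array(c\["rotation"\])/Rot.from_quat(c["rotation"]).as_matrix()/; 1a from scipy.spatial.transform import Rotation as Rot' h.py
python3 - <<'E'
from h import *
for n in("scene","top"):
    print(n,imaging.camera_info(n))
    p,d=imaging.get_image(n); cv2.imwrite(f"pics/{n}0.png",p); np.save(n+"0.npy",d)
    print(onz(n,320,200,0))
E
```

```text
scene {'vfov': 44.30924241597377, 'cx': 316.904479400191, 'cy': 196.53267354011106, 'eye': array([1039.25425986, -808.47799298, 1116.95264135]), 'rotation': array([ 0.89832151,  0.25363882, -0.08982942, -0.34729884])}
[546.88695223  54.31006883   0.        ]
top {'vfov': 53.19420356780344, 'cx': 316.77223155231695, 'cy': 196.8951402944836, 'eye': array([ 406.21840829,   -3.93649302, 1282.96305028]), 'rotation': array([-0.70324912,  0.70740111, -0.06027173,  0.03730499])}
[574.28262779 -56.83591077   0.        ]
```

View pics/scene0.png

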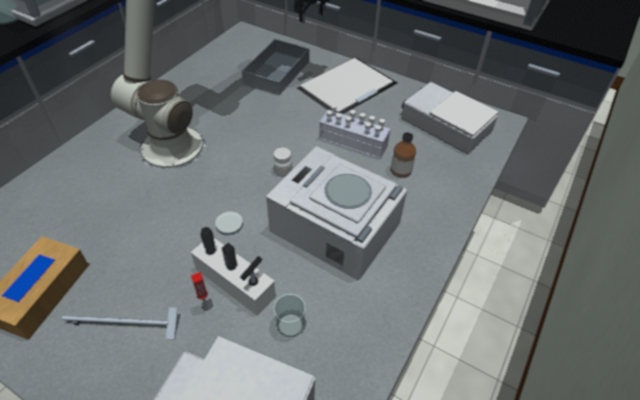

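View pics/top0.png

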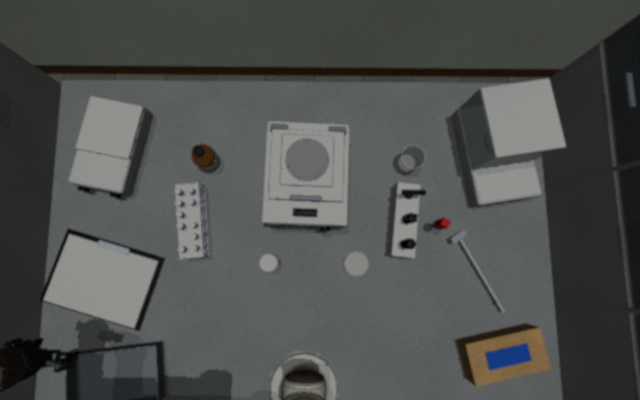

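Run:
```python
from h import *
p,d=imaging.get_image("scene"); t,dt=imaging.get_image("top")
a=cv2.resize(p[210:320,180:300],None,fx=5,fy=5,interpolation=cv2.INTER_CUBIC)[:,:400*1]
a=cv2.resize(p[215:305,180:280],(400,360),interpolation=cv2.INTER_CUBIC)
b=cv2.resize(t[170:270,365:465],(390,390),interpolation=cv2.INTER_CUBIC)
c=np.zeros((600,800,3),np.uint8); c[:360,:400]=a; c[:390,405:795]=b
g=cv2.resize(t[185:238,250:360],(440,212),interpolation=cv2.INTER_CUBIC); c[388:,0:440]=g
c=np.clip(c*1.6,0,255).astype(np.uint8)
cv2.imwrite("pics/crop1.png",c)
C=cloud("top",dt)
for uv in((414,192),(409,218),(407,243),(400,205),(400,232),(305,213),(307,160),(290,222),(270,217),(340,217)):
    u,v=uv; print(uv,C[v,u].round(0),t[v,u])
```

```text
(414, 192) [ 577. -322.  152.] [18 18 18]
(409, 218) [ 501. -303.  161.] [23 21 21]
(407, 243) [ 430. -293.  164.] [22 20 19]
(400, 205) [ 548. -298.   78.] [143 146 147]
(400, 232) [ 465. -295.   79.] [144 147 146]
(305, 213) [518.  -8. 144.] [39 37 37]
(307, 160) [664. -14. 182.] [102 104 103]
(290, 222) [492.  35. 151.] [133 137 136]
(270, 217) [506.  92. 151.] [144 147 147]
(340, 217) [ 505. -107.  155.] [143 145 146]
```

View pics/crop1.png

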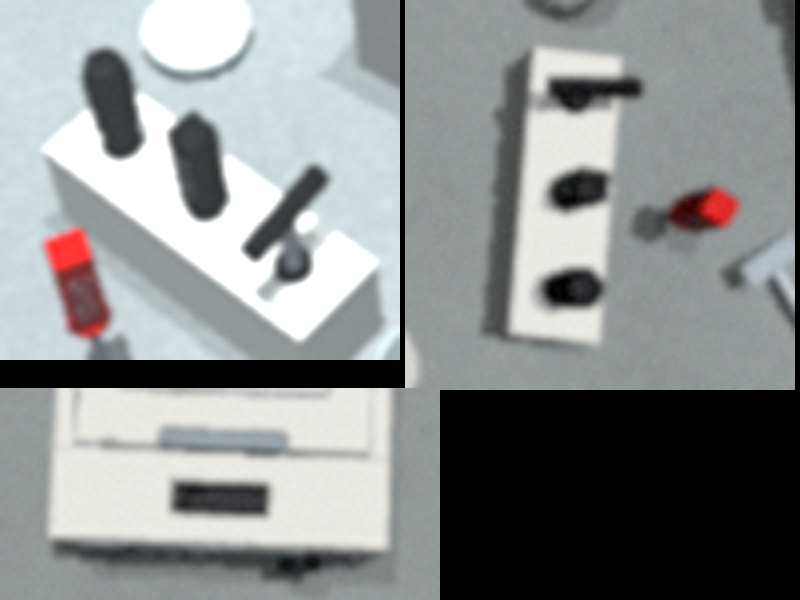

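Run:
```python
from h import *
t,dt=imaging.get_image("top"); s,ds=imaging.get_image("scene")
f,cx,cy,e,R=cam("top")
def rect(mask,z,n="top"):
    m=mask.astype(np.uint8); cs,_=cv2.findContours(m,cv2.RETR_EXTERNAL,cv2.CHAIN_APPROX_NONE)
    c=max(cs,key=cv2.contourArea)[:,0]
    P=np.array([onz(n,u,v,z)[:2] for u,v in c],np.float32)
    return cv2.minAreaRect(P)
g=t.max(2)
# block: bright, fill in
m=np.zeros_like(g); m[175:265,385:428]=(g[175:265,385:428]>118)
m=cv2.morphologyEx(m,cv2.MORPH_CLOSE,np.ones((15,15)))
print("block",rect(m,78))
# red key
m=((t[...,2]>90)&(t[...,1]<50)); print("red",cloud("top",dt)[m].max(0),cloud("top",dt)[m].min(0))
# groove black, rim at z=150
m=np.zeros_like(g); m[200:222,285:330]=g[200:222,285:330]<75
print("groove",rect(m,150),m.sum())
ys,xs=np.nonzero(m);print("groove px",xs.min(),xs.max(),ys.min(),ys.max())
# deck+body outline: bright in machine
m=np.zeros_like(g); m[115:235,255:360]=g[115:235,255:360]>118
m[:200]=0 ; m=cv2.morphologyEx(m,cv2.MORPH_CLOSE,np.ones((15,25)))
print("deck",rect(m,150))
C=cloud("top",dt); S=cloud("scene",ds)
for nm,Q,im in(("top",C,t),("scene",S,s)):
    k=(abs(Q[...,0]-503)<32)&(abs(Q[...,1]+298)<32)&(Q[...,2]>88)&(Q[...,2]<175)&(im.max(2)<90)
    P=Q[k]; print(nm,len(P),P.mean(0),P.min(0),P.max(0))
    for a,b in((88,110),(110,130),(130,150),(150,175)):
        q=P[(P[:,2]>a)&(P[:,2]<b)]; print(a,len(q),q.mean(0).round(1),np.percentile(q,[5,95],axis=0).round(1).tolist()) if len(q) else 0
    top=P[P[:,2]>152]
    if len(top)>4: print("toprect",cv2.minAreaRect(top[:,:2].astype(np.float32)))
```

```text
block ((504.8864440917969, -315.3737487792969), (70.28678131103516, 225.8890838623047), 82.94287109375)
red [ 498.6476759  -398.75381933  151.6304888 ] [ 475.3646559  -422.0284096   141.16170023]
groove ((518.9374389648438, -6.1958160400390625), (65.4734878540039, 20.02809715270996), 89.70209503173828) 170
groove px 293 316 209 216
deck ((520.603271484375, -6.8237152099609375), (242.306640625, 68.8707046508789), 89.66536712646484)
top 120 [ 502.58718374 -308.59005576  142.98883522] [ 491.65176895 -323.91928055   89.74125419] [ 515.67422195 -299.74240507  166.10123347]
88 13 [ 501.7 -304.4   98.3] [[492.6, -310.8, 89.9], [513.5, -300.1, 105.5]]
110 20 [ 500.3 -305.3  118.5] [[492.4, -319.2, 112.7], [513.6, -299.9, 127.5]]
130 17 [ 502.2 -303.   139.5] [[493.5, -310.4, 131.6], [512.4, -300.3, 146.9]]
150 70 [ 503.5 -311.7  159.1] [[493.7, -322.9, 152.8], [512.6, -301.7, 163.6]]
toprect ((503.39068603515625, -312.41937255859375), (23.210111618041992, 21.006507873535156), 78.09004974365234)
scene 242 [ 510.56235159 -319.08454128  131.74344504] [ 496.7746587  -328.64244124   88.56029496] [ 518.90843486 -304.02841239  162.35268425]
88 57 [ 512.1 -320.3   98.3] [[501.5, -328.1, 88.7], [517.0, -309.0, 109.3]]
110 51 [ 511.9 -321.   120.8] [[500.0, -327.6, 112.2], [517.0, -310.6, 129.3]]
130 54 [ 512.2 -320.3  140.7] [[501.2, -327.8, 131.2], [516.9, -309.0, 149.4]]
150 80 [ 507.5 -316.2  156.5] [[497.2, -326.5, 151.7], [517.1, -305.4, 159.9]]
toprect ((505.8361511230469, -315.8319396972656), (22.65826416015625, 21.840526580810547), 79.1620864868164)
```

Run:
```python
from h import *
Z=[cloud("top",imaging.get_image("top")[1]) for _ in range(4)]
C=np.median(Z,axis=0)
np.set_printoptions(linewidth=200,suppress=True)
print("y",C[213,290:320,1].round(0)); print("x",C[207:220,305,0].round(0))
print(C[207:220,290:320,2].round(0).astype(int))
s=readout.read_state(); r=Rot.from_quat(s["ee_rot"]).as_matrix()
print(r.round(3)); print("yaw of tool y deg",np.degrees(np.arctan2(r[1,1],r[0,1])),s["clock"],s["position"])
```

```text
y [ 35.  32.  29.  27.  24.  21.  18.  15.  13.  10.   7.   4.   1.  -2.  -5.  -8. -10. -13. -16. -19. -22. -25. -28. -31. -33. -36. -39. -42. -45. -47.]
x [534. 532. 529. 527. 524. 521. 518. 515. 512. 509. 506. 503. 500.]
[[151 150 150 154 153 151 150 150 149 150 151 152 151 151 153 153 151 148 151 152 152 151 152 152 153 150 151 154 150 151]
 [153 151 152 150 150 152 150 147 151 150 150 148 151 152 149 150 150 150 152 149 154 150 152 149 152 152 152 153 152 150]
 [150 153 152 146 149 146 146 147 150 148 150 148 148 148 150 149 149 146 148 152 148 150 148 149 150 149 148 153 151 149]
 [152 153 151 143 147 143 131 132 133 134 132 145 143 144 145 143 144 144 143 145 145 147 146 146 145 144 145 151 152 151]
 [148 153 149 145 145 145 133 132 132 131 132 144 144 146 146 145 146 144 145 145 145 143 144 145 144 145 145 149 151 153]
 [150 153 152 143 144 146 133 135 133 133 135 144 146 147 143 146 142 144 144 143 147 142 144 145 142 145 144 152 152 151]
 [152 151 150 145 144 145 134 133 133 131 130 145 144 146 144 142 144 145 143 144 142 145 146 142 150 145 146 153 150 150]
 [151 151 145 14
[... 178 characters left out ...]
49 149 147 148 149 150 149 148 148 148 153 153 151]
 [150 151 152 153 152 150 154 151 151 150 150 154 153 151 153 150 150 150 149 152 151 149 150 152 152 150 152 153 152 151]
 [152 153 151 151 152 151 150 151 152 152 151 150 151 151 153 153 151 152 153 154 150 152 151 152 152 153 152 153 150 152]
 [152 150 151 151 151 150 152 152 153 152 152 150 151 152 150 151 152 152 151 151 150 150 151 154 152 154 152 152 152 153]
 [151 151 152 154 152 154 152 152 151 151 153 151 152 153 150 153 154 151 151 152 150 153 151 151 150 152 152 152 152 149]]
[[-0.    -0.29  -0.957]
 [ 0.    -0.957  0.29 ]
 [-1.    -0.     0.   ]]
yaw of tool y deg -106.8325400653357 0.55 [180.95702554 598.19816722 231.31548151]
```

arm_command:
  increments:
    - [[0,0,7],[20,-50,10],0]
    - [[0,0,7],[50,-100,10],0]
    - [[0,0,7],[85,-150,10],0]
    - [[0,0,7],[120,-200,10],0]
    - [[0,0,7],[150,-250,10],0]

```text
clock: 1.05
position: [308.6, 383.1, 241.7]
ee_rot: [0.705, -0.06, -0.704, -0.061]
contact_force: [2.0, 0.1, 0.5]
gripper_width: 85.4
```

arm_command:
  increments:
    - [[0,0,0],[30,-50,0],0]
    - [[0,0,0],[50,-95,0],0]
    - [[0,0,0],[70,-140,0],0]
    - [[0,0,0],[90,-190,0],0]
    - [[0,0,0],[110,-240,0],0]

```text
clock: 1.55
position: [412.9, 156.3, 242.2]
ee_rot: [0.705, -0.06, -0.704, -0.061]
contact_force: [1.6, 0.9, -0.1]
gripper_width: 85.7
```

arm_command:
  increments:
    - [[0,0,0],[10,-50,0],0]
    - [[0,0,0],[20,-100,0],0]
    - [[0,0,0],[30,-150,0],0]
    - [[0,0,0],[40,-200,0],0]
    - [[0,0,0],[50,-250,0],0]

```text
clock: 2.05
position: [461.7, -89.0, 242.7]
ee_rot: [0.706, -0.059, -0.704, -0.061]
contact_force: [0.2, 0.3, 0.0]
gripper_width: 85.4
```

arm_command:
  increments:
    - [[0,0,0],[43,-50,0],0]
    - [[0,0,0],[43,-100,0],0]
    - [[0,0,0],[43,-150,0],0]
    - [[0,0,0],[43,-200,0],0]
    - [[0,0,0],[43,-226,0],0]

```text
clock: 2.55
position: [504.4, -317.7, 242.6]
ee_rot: [0.706, -0.06, -0.703, -0.061]
contact_force: [0.8, 0.8, -0.6]
gripper_width: 85.6
```

arm_command:
  increments:
    - [[0,0,0],[0,0,0],0]
    - [[0,0,0],[0,0,-20],0]
    - [[0,0,0],[0,0,-40],0]
    - [[0,0,0],[0,0,-60],0]
    - [[0,0,0],[0,0,-60],0]

```text
clock: 3.05
position: [502.6, -316.4, 179.7]
ee_rot: [-0.703, 0.059, 0.706, 0.062]
contact_force: [-1.2, -0.0, 0.1]
gripper_width: 85.4
```

Run:
```python
from h import *
s=readout.read_state(); print(s["position"],s["contact_force"])
t,dt=imaging.get_image("scene"); 
c=cv2.resize(t[170:310,160:340],(720,560),interpolation=cv2.INTER_CUBIC)
cv2.imwrite("pics/g1.png",np.clip(c*1.6,0,255).astype(np.uint8))
```

```text
[ 502.64657853 -316.37203044  179.67820011] [-1.24092812 -0.0259056   0.063562  ]
```

View pics/g1.png

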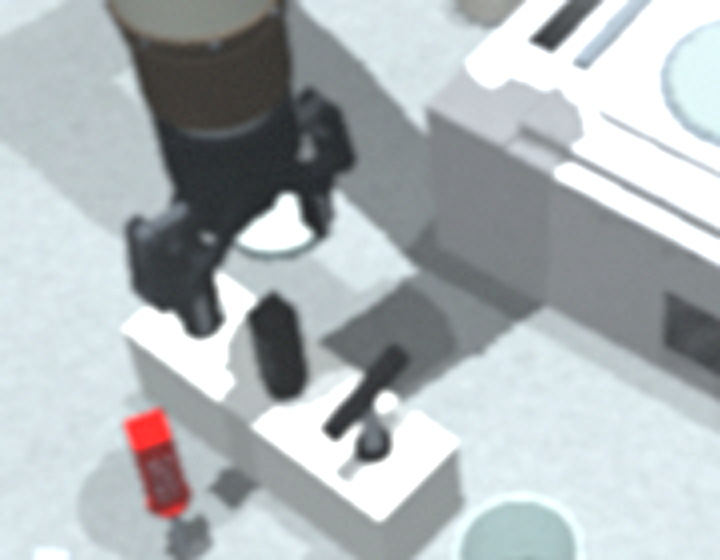

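arm_command:
  increments:
    - [[0,0,0],[2,1,-20],0]
    - [[0,0,0],[2,1,-40],0]
    - [[0,0,0],[2,1,-60],0]
    - [[0,0,0],[2,1,-74],0]
    - [[0,0,0],[2,1,-74],0]

```text
clock: 3.6
position: [505.5, -315.5, 107.1]
ee_rot: [-0.704, 0.059, 0.705, 0.061]
contact_force: [-0.1, 0.9, -0.4]
gripper_width: 85.4
```

arm_command:
  increments:
    - [[0,0,0],[0,0,0],0.3]
    - [[0,0,0],[0,0,0],0.6]
    - [[0,0,0],[0,0,0],1]
    - [[0,0,0],[0,0,0],1]
    - [[0,0,0],[0,0,0],1]

```text
clock: 4.1
position: [505.7, -315.6, 107.7]
ee_rot: [-0.704, 0.059, 0.705, 0.061]
contact_force: [-0.4, -0.4, 2.0]
gripper_width: 23.2
```

arm_command:
  increments:
    - [[0,0,0],[0,0,0],1]
    - [[0,0,0],[0,0,0],1]
    - [[0,0,0],[0,0,0],1]
    - [[0,0,0],[0,0,0],1]
    - [[0,0,0],[0,0,0],1]

```text
clock: 4.6
position: [505.6, -315.6, 107.7]
ee_rot: [-0.704, 0.059, 0.705, 0.061]
contact_force: [0.6, 0.6, 1.0]
gripper_width: 23.4
```

arm_command:
  increments:
    - [[0,0,0],[0,0,15],1]
    - [[0,0,0],[0,0,35],1]
    - [[0,0,0],[0,0,60],1]
    - [[0,0,0],[0,0,85],1]
    - [[0,0,0],[0,0,110],1]

```text
clock: 5.1
position: [505.4, -315.5, 218.3]
ee_rot: [-0.704, 0.059, 0.705, 0.061]
contact_force: [0.5, -0.0, -1.0]
gripper_width: 23.0
```

arm_command:
  increments:
    - [[0,0,0],[0,0,30],1]
    - [[0,0,0],[0,0,60],1]
    - [[0,0,0],[0,0,75],1]
    - [[0,0,0],[0,0,75],1]
    - [[0,0,0],[0,0,75],1]

```text
clock: 5.6
position: [505.0, -315.1, 292.2]
ee_rot: [-0.704, 0.059, 0.706, 0.062]
contact_force: [-0.2, 0.5, -0.9]
gripper_width: 23.1
```

Run:
```python
from h import *
s=readout.read_state(); print(s["position"],s["contact_force"],s["gripper_width"])
t,dt=imaging.get_image("scene"); 
c=cv2.resize(t[100:310,130:400],(770,600),interpolation=cv2.INTER_CUBIC)
cv2.imwrite("pics/g2.png",np.clip(c*1.6,0,255).astype(np.uint8))
```

```text
[ 505.0031999  -315.12303391  292.24747775] [-0.24788084  0.47155723 -0.87500277] 23.11218066022745
```

View pics/g2.png

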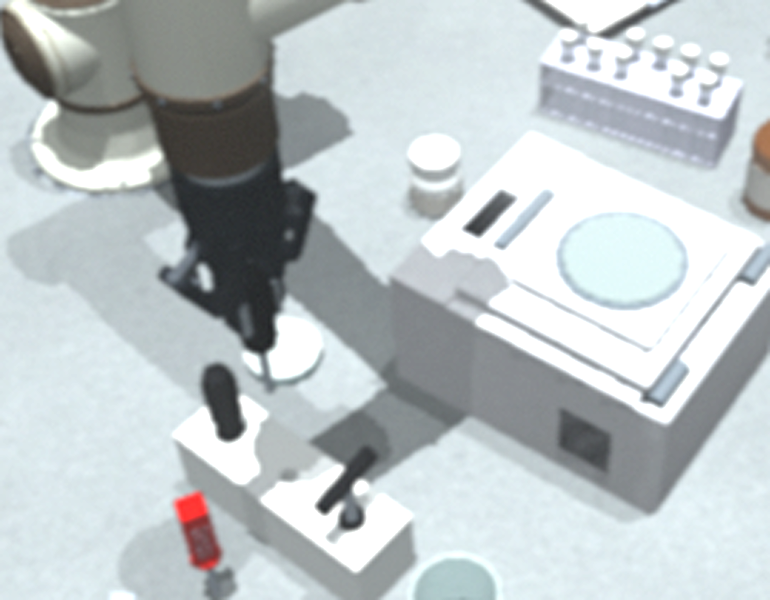

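arm_command:
  increments:
    - [[0,0,0],[3,40,0],1]
    - [[0,0,0],[6,85,0],1]
    - [[0,0,0],[9,130,0],1]
    - [[0,0,0],[11,175,0],1]
    - [[0,0,0],[13,220,0],1]

```text
clock: 6.15
position: [516.8, -93.4, 289.8]
ee_rot: [-0.702, 0.059, 0.707, 0.062]
contact_force: [0.6, 0.2, -0.2]
gripper_width: 23.4
```

arm_command:
  increments:
    - [[0,0,0],[2,40,0],1]
    - [[0,0,0],[2,80,0],1]
    - [[0,0,0],[2,108,0],1]
    - [[0,0,0],[2,108,-10],1]
    - [[0,0,0],[2,108,-25],1]

```text
clock: 6.65
position: [518.6, 15.4, 263.5]
ee_rot: [-0.702, 0.058, 0.708, 0.061]
contact_force: [-1.0, -0.4, -1.2]
gripper_width: 23.3
```

```bash
cat > tip.py <<'E'
from h import *
s=readout.read_state(); p=s["position"]; print(p,s["contact_force"],s["clock"])
t,dt=imaging.get_image("scene"); 
f,cx,cy,e,R=cam("scene")
def proj(P):
    q=R.T@(np.array(P)-e); return f*q[0]/q[2]+cx,f*q[1]/q[2]+cy
tip=[p[0],p[1],p[2]-94.7]
print("expected tip px",proj(tip),"handle bottom",proj([p[0],p[1],p[2]-23.7]),"groove ends",proj([519,-41,150]),proj([519,29,150]))
u,v=map(int,proj(tip)); u-=45; v-=45
c=cv2.resize(t[v:v+75,u:u+90],(720,600),interpolation=cv2.INTER_CUBIC); print("crop origin",u,v)
cv2.imwrite("pics/tip.png",np.clip(c*1.8,0,255).astype(np.uint8))
E
python3 tip.py
```

```text
[518.57528427  15.38757283 263.51297669] [-0.97646566 -0.39318669 -1.21145373] 6.65
expected tip px (np.float64(305.1490744494432), np.float64(164.27193611853616)) handle bottom (np.float64(305.0691640300875), np.float64(145.05618026533682)) groove ends (np.float64(294.28730682110603), np.float64(181.55283812689026)) (np.float64(307.87821899060344), np.float64(166.27191341593038))
crop origin 260 119
```

View pics/tip.png

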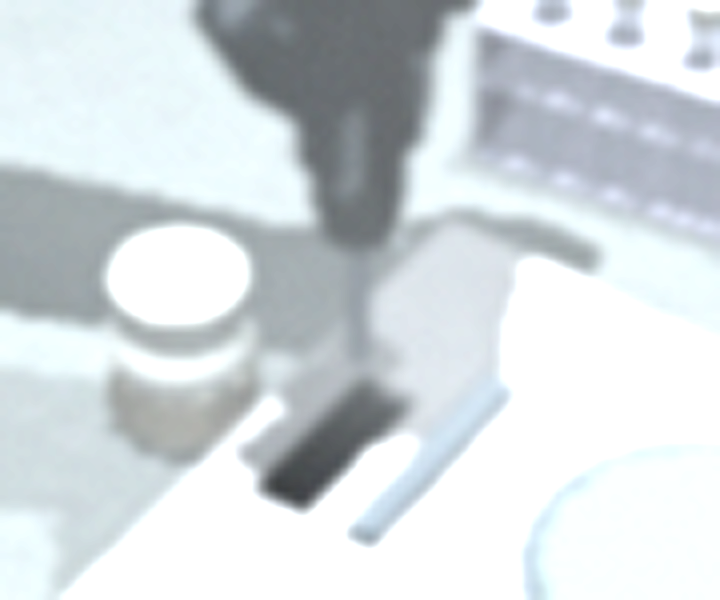

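arm_command:
  increments:
    - [[0,0,0],[1,-3,-8],1]
    - [[0,0,0],[1,-3,-16],1]
    - [[0,0,0],[1,-3,-22],1]
    - [[0,0,0],[1,-3,-23],1]
    - [[0,0,0],[1,-3,-23],1]

```text
clock: 7.2
position: [518.8, 11.7, 237.4]
ee_rot: [-0.7, 0.059, 0.709, 0.062]
contact_force: [2.9, -0.2, -1.8]
gripper_width: 23.6
```

arm_command:
  increments:
    - [[0,0,0],[0,0,-1],1]
    - [[0,0,0],[0,0,-2],1]
    - [[0,0,0],[0,0,-3],1]
    - [[0,0,0],[0,0,-4],1]
    - [[0,0,0],[0,0,-5],1]

```text
clock: 7.7
position: [519.4, 11.9, 232.8]
ee_rot: [-0.701, 0.059, 0.708, 0.062]
contact_force: [3.6, -0.2, 1.4]
gripper_width: 23.3
```

arm_command:
  increments:
    - [[0,0,0],[1,0.5,-1],1]
    - [[0,0,0],[1,0.5,-2],1]
    - [[0,0,0],[1,0.5,-3],1]
    - [[0,0,0],[1,0.5,-4],1]
    - [[0,0,0],[1,0.5,-5],1]

```text
clock: 8.2
position: [520.0, 12.3, 227.4]
ee_rot: [-0.7, 0.059, 0.709, 0.062]
contact_force: [1.1, 0.5, 0.0]
gripper_width: 23.4
```

arm_command:
  increments:
    - [[0,0,0],[0.5,0,-1],1]
    - [[0,0,0],[0.5,0,-2],1]
    - [[0,0,0],[0.5,0,-3],1]
    - [[0,0,0],[0.5,0,-4],1]
    - [[0,0,0],[0.5,0,-5],1]

```text
clock: 8.7
position: [520.4, 12.1, 223.5]
ee_rot: [-0.7, 0.059, 0.709, 0.061]
contact_force: [-1.0, -0.2, 7.6]
gripper_width: 23.2
```

arm_command:
  increments:
    - [[0,0,0],[0,0,-1.5],1]
    - [[0,0,0],[0,0,-2.5],1]
    - [[0,0,0],[0,0,-3.5],1]
    - [[0,0,0],[0,0,-4.5],1]
    - [[0,0,0],[0,0,-5.5],1]

```text
clock: 9.2
position: [520.4, 11.9, 220.0]
ee_rot: [-0.701, 0.059, 0.708, 0.061]
contact_force: [-1.7, 1.0, 11.6]
gripper_width: 23.5
```

Run:
```python
from h import *
s=readout.read_state(); print(s["position"],s["contact_force"])
C=cloud("top",imaging.get_image("top")[1])
for u,v in((290,200),(325,200),(295,190),(330,165)): print(C[v,u].round(0))
```

```text
[520.35185768  11.91405125 220.01725929] [-1.65152635  1.01619284 11.55975267]
[499.  20. 578.]
[553. -64. 163.]
[516.  11. 581.]
[650. -79. 180.]
```

arm_command:
  increments:
    - [[0,0,0],[0,0,-3],1]
    - [[0,0,0],[0,0,-4],1]
    - [[0,0,0],[0,0,-5],1]
    - [[0,0,0],[0,0,-5],1]
    - [[0,0,0],[0,0,-5],1]

```text
clock: 9.75
position: [520.2, 11.7, 217.0]
ee_rot: [-0.701, 0.059, 0.708, 0.06]
contact_force: [-2.2, 0.8, 9.6]
gripper_width: 23.4
```

Run:
```python
from h import *
s=readout.read_state(); print(s["position"],s["contact_force"])
C=cloud("top",imaging.get_image("top")[1])
for u,v in((325,200),(330,165),(330,145)): print(C[v,u].round(0))
```

```text
[520.24402784  11.67636559 216.98062238] [-2.24149511  0.82202308  9.60432563]
[554. -65. 152.]
[638. -75. 236.]
[700. -77. 211.]
```

arm_command:
  increments:
    - [[0,0,0],[0,0,0],1]
    - [[0,0,0],[0,0,0],1]
    - [[0,0,0],[0,0,0],1]
    - [[0,0,0],[0,0,0],1]
    - [[0,0,0],[0,0,0],1]

```text
clock: 10.3
position: [520.4, 11.6, 218.4]
ee_rot: [-0.702, 0.059, 0.708, 0.06]
contact_force: [-1.3, 1.6, 6.9]
gripper_width: 23.8
```

arm_command:
  increments:
    - [[0,0,0],[0,0,5],1]
    - [[0,0,0],[0,0,15],1]
    - [[0,0,0],[0,0,30],1]
    - [[0,0,0],[-10,0,50],1]
    - [[0,0,0],[-15,0,75],1]

```text
clock: 10.8
position: [503.4, 11.4, 292.8]
ee_rot: [-0.7, 0.06, 0.709, 0.06]
contact_force: [0.8, -0.4, -0.8]
gripper_width: 23.3
```

```bash
sed -i 's#^u,v=.*#u,v=map(int,proj(tip)); u-=90; v-=85#; s#^c=.*#c=cv2.resize(t[v:v+150,u:u+200],(800,600),interpolation=cv2.INTER_CUBIC); print("crop origin",u,v)#; s#tip.png#tip2.png#' tip.py; python3 tip.py
python3 - <<'E'
from h import *
C=cloud("top",imaging.get_image("top")[1])
for u,v in((330,165),(330,145)): print(C[v,u].round(0))
E
```

```text
[503.39333543  11.39791973 292.7890038 ] [ 0.84395145 -0.42089309 -0.82923373] 10.8
expected tip px (np.float64(299.61433359306176), np.float64(155.34706795758157)) handle bottom (np.float64(299.30609945843594), np.float64(135.4819944916634)) groove ends (np.float64(294.28730682110603), np.float64(181.55283812689026)) (np.float64(307.87821899060344), np.float64(166.27191341593038))
crop origin 209 70
[632. -73. 261.]
[695. -76. 227.]
```

View pics/tip2.png

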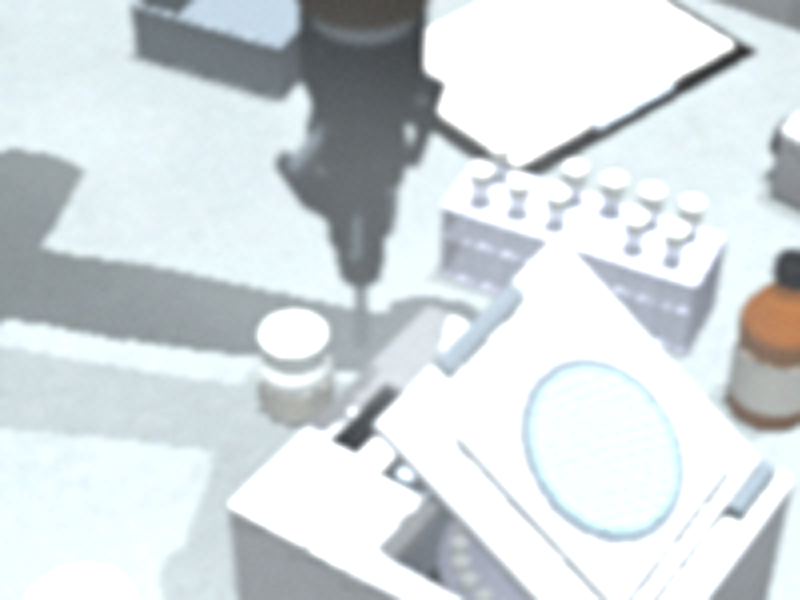

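arm_command:
  increments:
    - [[0,0,0],[0,-40,0],1]
    - [[0,0,0],[0,-85,0],1]
    - [[0,0,0],[0,-130,0],1]
    - [[0,0,0],[0,-175,0],1]
    - [[0,0,0],[0,-220,0],1]

```text
clock: 11.4
position: [504.9, -209.7, 295.6]
ee_rot: [-0.702, 0.058, 0.707, 0.061]
contact_force: [0.1, 0.4, -0.1]
gripper_width: 23.2
```

arm_command:
  increments:
    - [[0,0,0],[2,-40,0],1]
    - [[0,0,0],[2,-75,0],1]
    - [[0,0,0],[2,-104,0],1]
    - [[0,0,0],[2,-104,0],1]
    - [[0,0,0],[2,-104,0],1]

```text
clock: 11.9
position: [506.1, -313.8, 293.9]
ee_rot: [-0.701, 0.058, 0.708, 0.062]
contact_force: [0.3, 0.2, -0.3]
gripper_width: 22.9
```

arm_command:
  increments:
    - [[0,0,0],[-0.5,-1.7,-30],1]
    - [[0,0,0],[-0.5,-1.7,-60],1]
    - [[0,0,0],[-0.5,-1.7,-90],1]
    - [[0,0,0],[-0.5,-1.7,-108],1]
    - [[0,0,0],[-0.5,-1.7,-108],1]

```text
clock: 12.4
position: [503.7, -313.4, 182.6]
ee_rot: [-0.699, 0.057, 0.711, 0.063]
contact_force: [0.0, -0.0, 0.3]
gripper_width: 23.4
```

```bash
sed -i 's#tip2.png#tip3.png#;s#u-=90; v-=85#u-=50;v-=50#;s#v+150,u:u+200#v+75,u:u+100#' tip.py; python3 tip.py
python3 - <<'E'
from h import *
f,cx,cy,e,R=cam("scene"); q=R.T@(np.array([504.9,-315.4,78])-e); print("hole px",f*q[0]/q[2]+cx,f*q[1]/q[2]+cy)
print(np.degrees(Rot.from_quat(readout.read_state()["ee_rot"]).as_matrix()[:,0]))
E
```

```text
[ 503.68455317 -313.37230647  182.55818797] [ 0.02899344 -0.04493574  0.34412908] 12.4
expected tip px (np.float64(230.45553886551602), np.float64(262.91349524085143)) handle bottom (np.float64(227.02581425236207), np.float64(246.0723431702237)) groove ends (np.float64(294.28730682110603), np.float64(181.55283812689026)) (np.float64(307.87821899060344), np.float64(166.27191341593038))
crop origin 180 212
hole px 230.79421448606445 265.923376981357
[ -0.70102408   0.45335335 -57.28969703]
```

View pics/tip3.png

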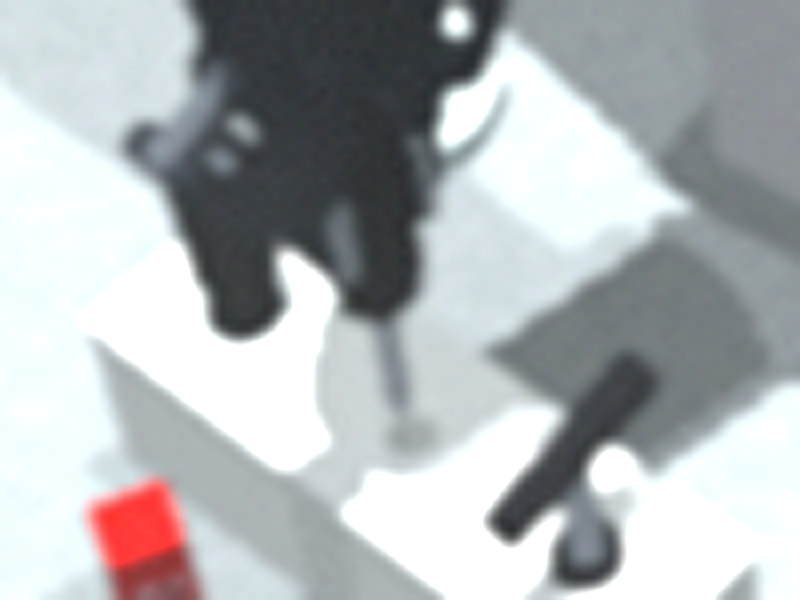

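arm_command:
  increments:
    - [[-0.4,-0.6,0],[1.8,-2,0],1]
    - [[-0.4,-0.6,0],[1.8,-2,0],1]
    - [[-0.4,-0.6,0],[1.8,-2,-2],1]
    - [[-0.4,-0.6,0],[1.8,-2,-4],1]
    - [[-0.4,-0.6,0],[1.8,-2,-6],1]

```text
clock: 12.95
position: [506.9, -316.3, 179.0]
ee_rot: [-0.704, 0.059, 0.705, 0.06]
contact_force: [-0.1, 0.0, -0.9]
gripper_width: 23.7
```

arm_command:
  increments:
    - [[0,0,0],[0,0,-2],1]
    - [[0,0,0],[0,0,-4],1]
    - [[0,0,0],[0,0,-6],1]
    - [[0,0,0],[0,0,-8],1]
    - [[0,0,0],[0,0,-10],1]

```text
clock: 13.45
position: [506.9, -316.3, 168.8]
ee_rot: [-0.704, 0.059, 0.705, 0.06]
contact_force: [0.2, -0.8, -0.4]
gripper_width: 23.3
```

arm_command:
  increments:
    - [[0,0,0],[-1,0.5,-5],1]
    - [[0,0,0],[-1,0.5,-12],1]
    - [[0,0,0],[-1,0.5,-20],1]
    - [[0,0,0],[-1,0.5,-28],1]
    - [[0,0,0],[-1,0.5,-35],1]

```text
clock: 13.95
position: [505.6, -315.7, 132.7]
ee_rot: [-0.704, 0.059, 0.705, 0.06]
contact_force: [0.1, 0.3, -0.7]
gripper_width: 23.6
```

arm_command:
  increments:
    - [[0,0,0],[0,0,-5],1]
    - [[0,0,0],[0,0,-10],1]
    - [[0,0,0],[0,0,-15],1]
    - [[0,0,0],[0,0,-20],1]
    - [[0,0,0],[0,0,-22],1]

```text
clock: 14.45
position: [505.4, -315.6, 110.1]
ee_rot: [-0.704, 0.059, 0.706, 0.06]
contact_force: [-0.3, 0.2, -1.0]
gripper_width: 23.2
```

arm_command:
  increments:
    - [[0,0,0],[0,0,-1],1]
    - [[0,0,0],[0,0,-2],1]
    - [[0,0,0],[0,0,-2],1]
    - [[0,0,0],[0,0,-2.5],1]
    - [[0,0,0],[0,0,-2.5],1]

```text
clock: 14.95
position: [505.4, -315.6, 107.7]
ee_rot: [-0.704, 0.059, 0.706, 0.06]
contact_force: [0.5, -0.6, -1.1]
gripper_width: 23.6
```

arm_command:
  increments:
    - [[0,0,0],[0,0,-0.5],0.6]
    - [[0,0,0],[0,0,-0.5],0.4]
    - [[0,0,0],[0,0,-0.5],0]
    - [[0,0,0],[0,0,-0.5],0]
    - [[0,0,0],[0,0,-0.5],0]

```text
clock: 15.45
position: [505.5, -315.6, 107.3]
ee_rot: [-0.704, 0.059, 0.706, 0.06]
contact_force: [0.7, -1.0, -0.5]
gripper_width: 85.3
```

arm_command:
  increments:
    - [[0,0,0],[0,0,0],0]
    - [[0,0,0],[0,0,15],0]
    - [[0,0,0],[0,0,35],0]
    - [[0,0,0],[0,0,60],0]
    - [[0,0,0],[0,0,90],0]

```text
clock: 15.95
position: [504.9, -315.4, 197.3]
ee_rot: [-0.703, 0.059, 0.706, 0.06]
contact_force: [1.4, -0.4, -0.6]
gripper_width: 85.6
```

arm_command:
  increments:
    - [[0,0,0],[-30,0,40],0]
    - [[0,0,0],[-60,30,60],0]
    - [[0,0,0],[-80,60,60],0]
    - [[0,0,0],[-100,90,60],0]
    - [[0,0,0],[-100,110,60],0]

```text
clock: 16.45
position: [402.3, -204.1, 258.0]
ee_rot: [-0.703, 0.059, 0.706, 0.061]
contact_force: [1.9, -0.0, 0.7]
gripper_width: 85.5
```

Run:
```python
from h import *
s=readout.read_state(); print(s["position"],s["contact_force"],s["gripper_width"])
t,dt=imaging.get_image("scene"); S=cloud("scene",dt); P,D=imaging.get_image("top"); C=cloud("top",D)
for nm,Q,im in(("top",C,P),("scene",S,t)):
    k=(abs(Q[...,0]-505)<28)&(abs(Q[...,1]+315)<30)&(Q[...,2]>150)&(Q[...,2]<175)&(im.max(2)<90)
    print(nm,k.sum(),Q[k].mean(0),np.percentile(Q[k][:,2],[50,90]))
for u,v in((330,165),(330,145)): print("lid",C[v,u].round(0))
c=cv2.resize(t[120:310,160:413],(800,600),interpolation=cv2.INTER_CUBIC)
cv2.imwrite("pics/end.png",np.clip(c*1.5,0,255).astype(np.uint8))
```

```text
[ 402.34900774 -204.07229706  257.98803773] [ 1.92057546 -0.02666458  0.69405106] 85.54738350567483
top 68 [ 502.61640677 -314.26380945  159.39280678] [159.81866939 162.84768542]
scene 80 [ 506.82512862 -318.89884402  156.10426122] [156.47808838 158.97378673]
lid [632. -73. 264.]
lid [696. -76. 226.]
```

View pics/end.png

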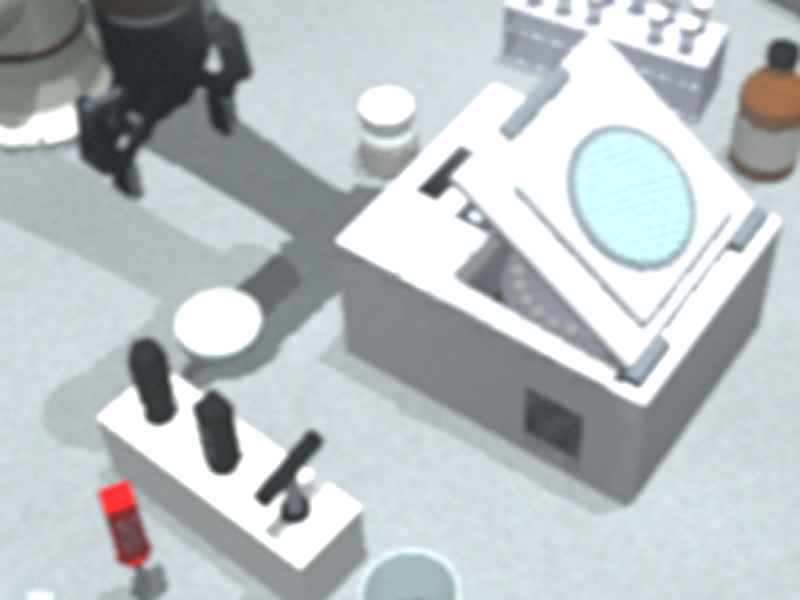

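The final picture shows the key upright in the middle hole at crop (217,432), with its top at about 158 mm as at the start. The lid is open, the other things are in place, and the gripper is clear.

```bash
python3 -c "
from bench import arm; print(arm.job_done())"
```

```text
the job is handed in; nothing more can be done
None
```

The lid is open, the key is back in the middle hole of the block, and the job was handed in after about 16.5 s of the 58 s allowed.

- **Finding the hole:** The depth camera showed the hole near one end of the groove, at about y = +12.5 mm in world axes. I lowered the key straight there, so there was no long slide along the groove. The tip went below the groove floor with almost no force, which confirmed the hole.
- **Pressing the catch:** The last reading before the lid came free was 11.6 N. When I saw the lid lifting, the tip was about 21 mm below the groove floor. I held it there for half a second before drawing the key out.
- **Returning the key:** It went in without contact force and I released it at the height where I had gripped it.

Last checks:
- **Lid:** It stands at about 0.5 rad, judged from two depth points.
- **Key:** It is upright, with its top at 156–159 mm (158 mm expected).
- **Other things:** The screwdriver, tee, red look-alike, jar, dish and bottle look unmoved in the last picture. The beaker is only partly in that view, but the arm never went near it.
- **Gripper:** It is open and well clear of everything.

No check failed. The two cameras disagreed by about 4–5 mm on where the key's top is, because each sees mostly the near side of the handle.

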